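Release the locked sample drawer with the release pin

TASK

The small drawer unit on the bench is locked by a spring catch. Take the release pin out of its holder, feel along the slot in the top of the unit for the small round hole and push the catch down through it with the pin until the drawer springs open, pressing lightly on the unit (never 20 N or more). Then put the pin back upright and fully down in its holder and let go, without disturbing the label roll, the clip box or the bench timer.

Things in the scene. Friction and masses are not known exactly. Their poses are not given: they have to be found in the camera images.
- sample_locker: Grey sheet-metal drawer unit, fixed to the bench: 170 mm deep (x), 166 wide (y), 70 high. Origin at the centre of its underside; -x is the front with the drawer, +z up. Near the rear of its top is a slot, 14 mm wide (x) by 74 mm long (y), its middle 50 mm behind (+x) the origin; the top sheet is 5 mm thick. A flat steel plate closes the slot from below.
- slot (a point): Middle of the slot, on the plate's face 65 mm above the bench, 5 mm below the unit's top; axes as the unit's, y along the slot. The 4 mm plate has one round through hole, 12 mm across, 1 mm chamfer, on the slot's centre line; where along the slot differs each time, up to 21 mm either way from this point: a dark round hole, to be found by eye or by feel.
- catch (a joint): How far the spring catch is pushed down, m: 0 at rest. Its flat round head, 10 mm across, lies under the hole, 5 mm below the plate's face. It gives at about 3 N; about 6 N push it down some 5 to 6 mm, where the drawer is freed; about 9 N at the hard stop at 0.012.
- drawer (a joint): How far the drawer is out, m: 0 shut and caught, up to 0.045 open. A spring drives it out toward the unit's -x by itself within about 0.5 s once the catch has been pushed down.
- release_pin: Release pin, 112 mm long, about 70 g, loose, upright in its holder at the start. Origin at the lower tip; +z up along the pin. Round steel shaft, 8 mm diameter, rounded tip, from 0 to 60 mm; round collar 22 mm across from 60 to 64 mm; black handle from 64 to 112 mm, 24 mm along x, 16 mm along y (grip across y, at about 90 mm). Seated, the collar rests on the holder's top.
- pin_holder: Aluminium block 50 x 50 mm, 66 mm high in all, on a 76 x 60 x 4 mm foot, fixed to the bench. Origin at the centre of its underside, +z up. In the centre of its top is a vertical bore 12 mm across, 60 mm deep, with a 2 mm chamfer; with the pin fully in, the pin's tip is 6 mm above the bench.
- label_roll: White roll of labels lying flat, 68 mm across, 41 mm high; origin at the centre of its underside. To be left alone.
- clip_box: Small clear open box of clips, 56 x 81 x 30 mm; origin at the centre of its underside. To be left alone.
- bench_timer: White bench timer with three keys, 82 x 58 x 22 mm; origin at the centre of its underside. To be left alone.
Not all that is in view belongs to the job. Leave any blue look-alike of the release_pin alone.

How it is judged:
On the way, in this order (a step that is already met when the one before it is completed fails the run):
1. the pin's tip is in the hole of the plate, the drawer still shut (z of release_pin in the frame of slot below -0.003 m and x of release_pin in the frame of slot between -0.006 and 0.006 m and y of release_pin in the frame of slot between -0.029 and 0.029 m and value of joint drawer below 0.01 m), for 0.04 s.
2. the catch is pushed down and the drawer has sprung open (value of joint drawer above 0.03 m), for 0.1 s.
At the end, for the whole second after the job is handed in: The drawer is more than 30 mm out; the release pin is back in its holder's bore, fully down (within 4 mm), upright within about 7 degrees, at rest and let go (value of joint drawer above 0.03 m and horizontal distance between release_pin and pin_holder below 0.006 m and height (world z) of release_pin below 0.01 m and angle between release_pin's own z axis and vertical below 0.12 rad and linear speed of release_pin below 0.02 m/s); the robot touches nothing.
It fails at once if the pin presses on the drawer unit, its plate or its catch with 20 N or more (contact force between release_pin and sample_locker above 20 N).
It fails at once if the robot itself pushes against the drawer unit with 20 N or more (contact force between any of the arm, the fingers and sample_locker above 20 N).
It fails at once if the label roll, clip box or bench timer is moved by more than 20 mm (distance of any of label_roll, clip_box, bench_timer from where it was at the start of the episode above 0.02 m).
It also fails if it takes over 72 s, if anything falls off the work surface, if the arm or the gripper's body presses on something with over 40 N, if the wrist force passes 120 N, or if a joint passes its speed limit or range.

ROBOT

A 6-joint arm with a two-finger parallel gripper is mounted at the origin on the work surface; the furniture and walls round the work are solid. World frame = base frame: x ahead of the robot, y to its left, z up, the work surface at z = 0. Lengths are in m, angles in rad, forces in N, time in s.
With the tool pointing down it reaches from about 0.35 to 0.975 m from the base axis. Payload 4.9 kg.
Tool frame: the origin (TCP) lies midway between the tips of the shut fingers; the grasp point (between the pads) lies behind it (manip.grasp_offset is the y of the grasp point in the tool frame, in m); y points along the fingers, z is the direction in which the jaws open and shut, and the axes are right-handed (so a half turn about y gives the same grasp; the last joint's range is limited). The gripper opens to 85 mm and grips with 20 to 120 N. Pads are 22 mm wide; open, the fingers measure 114 mm over their backs; the gripper's body (76 mm by 85 mm) begins 54 mm behind the grasp point. The pads swing forward as they close: fully open they stand 13 mm farther back than shut.
Start: joints at [-1.395, 0.053, 1.613, -0, 1.476, -0.119], TCP at [0.182, -0.598, 0.231] pointing down, gripper open.
Joint ranges: [-3.01, 3.01], [-1.01, 2.22], [0.06, 2.58], [-1.02, 4.17], [0.09, 2.62], [-3.14, 3.14]. Speed limits (rad/s): [2.57, 2.57, 3.14, 3.14, 3.14, 3.14].

INTERFACE

Orientations are given as a unit quaternion [w, x, y, z].
In Python, from plant import manip gives the robot as it stands. The module is installed in compiled form; this text tells all that it offers.
- The arm moves only by the shell command python3 -m jog 'ROWS'. ROWS is a JSON object of lists of equal length, an entry for each row: "offset": the shift along the world's x, y, z in units of 50 mm (1.0 is 50 mm), a list of three; "angular": the turn, a rotation vector about the world's x, y, z in units of 6 degrees (1.0 is 6 degrees), a list of three; "jaw": the finger opening in mm, from 0 to 85.4. In form: {"offset": [[tx, ty, tz], ...], "angular": [[ax, ay, az], ...], "jaw": [jaw, ...]}. A call has 1 to 12 rows; each row shifts and turns the commanded pose from where the row before left it; what a row does not reach is not made up. A row lasts 1/10 s, in which the tool goes at most 50 mm and 8.59 degrees, less where a joint would pass 70% of its speed; a pose out of reach is approached as far as the arm can. A call is refused whole if a number of a shift passes 1 or a number of a turn 1, either way. A call with a gripper value outside its range is refused whole. The fingers move at their own pace and stop on an object; the grip force is fixed at half the most. Time passes only in rows, so rows that do not move let the fingers close. It gives the time, the measured TCP pose, the force and the opening at its end, in the units of the state.
- manip.state(): the state, without advancing time (a new reading comes with each control period).
- manip.grab_frame(name): name is "scene" or "top" or "wrist"; returns the picture (480x640x3 uint8, blue, green, red); there is no depth.
- manip.camera_model(name): a dict with "fx", "fy", "cx", "cy" (pixels), "k1" (the pictures are not rectified: a ray, as slopes to the right and down, at radius r is drawn at 1 + k1 r^2 times it, then the intrinsics apply), "rvec" (rotation vector, rad) and "tvec" (3), from world to camera coordinates, as OpenCV has them; the wrist camera has in their place "mount" (4x4, takes a point from camera to tool coordinates, whose origin is the TCP and whose axes are the tool frame's). Camera axes: x right, y down, z forward; pixel columns grow to the right and rows downward; lengths in m; the calibration is good to about 2 mm. A picture is of the moment at which its call begins: read the wrist's pose just before it. camera_model takes no time and is no camera call.
- manip.job_done(): hands the job in, once; it reports no verdict.
The state is a dict: "time": time; "joint_pos": joint angles; "joint_vel": joint speeds; "joint_efforts": joint torques, N m; "tool_pos": TCP position; "tool_rot": TCP orientation; "contact_force": force on the tool from outside, world axes, zero at the start; "ft_torque": the same for the moment, N m; "gripper_width": opening from 0.0 (shut) to 1.0 (fully open).
Only numpy, scipy, OpenCV 4.12 (cv2) and the standard library are available. Lean on these libraries where they do the work, as an engineer would, in place of code of your own. Each camera call takes 0.05 s, during which the arm holds its last target.

## Working session

There is one attempt and no reset: what is moved stays moved. The work goes in short steps, Python scripts to look and compute and a shell command to move; the robot and the scene stay as the last step left them, time stands still between calls to the robot, and variables do not carry over. Pictures are saved under pics/ and viewed, and the job is handed in when it is done.

```bash
mkdir -p pics; ls; cat > h.py <<'E'
import numpy as np, cv2
from scipy.spatial.transform import Rotation as R
from plant import manip
def grab(name,fn):
    s=manip.state(); im=manip.grab_frame(name); cv2.imwrite('pics/'+fn+'.png',im)
    np.savez('pics/'+fn+'.npz',p=s['tool_pos'],q=s['tool_rot']); return im,s
def ray(name,u,v,s=None):
    c=manip.camera_model(name)
    xd=(u-c['cx'])/c['fx']; yd=(v-c['cy'])/c['fy']; x,y=xd,yd
    for _ in range(30):
        r2=x*x+y*y; f=1+c['k1']*r2; x,y=xd/f,yd/f
    d=np.array([x,y,1.])
    if name=='wrist':
        M=np.array(c['mount']); q=s['q'] if 'q' in s else s['tool_rot']; p=s['p'] if 'p' in s else s['tool_pos']
        Rt=R.from_quat(np.array(q),scalar_first=True).as_matrix()
        o=Rt@M[:3,3]+np.array(p); D=Rt@M[:3,:3]@d
    else:
        Rm=R.from_rotvec(np.array(c['rvec']).ravel()).as_matrix(); o=-Rm.T@np.array(c['tvec']).ravel(); D=Rm.T@d
    return o,D/np.linalg.norm(D)
def onz(name,u,v,z,s=None):
    o,d=ray(name,u,v,s); return o+d*(z-o[2])/d[2]
def tri(*rs):
    A=np.zeros((3,3)); b=np.zeros(3)
    for o,d in rs:
        P=np.eye(3)-np.outer(d,d); A+=P; b+=P@o
    x=np.linalg.solve(A,b); return x,[np.linalg.norm((np.eye(3)-np.outer(d,d))@(x-o)) for o,d in rs]
E
python3 - <<'E'
from h import *
for n in ['scene','top','wrist']: grab(n,n+'0')
print(manip.state()); print(manip.grasp_offset); print(manip.camera_model('wrist')); print(manip.camera_model('top'))
E
```

```text
pics
{'time': 0.15, 'joint_pos': array([-1.39499750e+00,  5.32317294e-02,  1.61395069e+00, -9.76183124e-06,
        1.47599480e+00, -1.18952388e-01]), 'joint_vel': array([ 9.98624435e-05, -9.07732736e-04, -4.73958105e-03,  4.36314057e-05,
       -5.63776673e-04,  9.51355407e-04]), 'joint_efforts': array([ 2.49011855e-04, -3.94241774e+01, -3.70721376e+01, -1.57960390e-04,
        4.67615857e-03,  1.33197491e-05]), 'tool_pos': array([ 0.18150654, -0.59756938,  0.23034567]), 'tool_rot': array([ 0.1038144 , -0.10385312,  0.70000128, -0.69888147]), 'contact_force': array([ 0.10718057, -0.51577789, -0.24148112]), 'ft_torque': array([-0.01414825, -0.03885834,  0.01510655]), 'gripper_width': 1.0003288467833582}
-0.0187
{'fx': 393.5245140512765, 'fy': 393.5245140512765, 'cx': 325.8441635226353, 'cy': 240.33812697503473, 'k1': -0.04640835701854117, 'mount': array([[ 1.09000119e-03,  9.52133896e-01,  3.05679335e-01,
        -7.85760160e-02],
       [ 4.43010658e-04, -3.05679946e-01,  9.52134221e-01,
        -1.42303190e-01],
       [ 9.99999308e-01, -9.02408227e-04, -7.54996968e-04,
         6.93096015e-04],
       [ 0.00000000e+00,  0.00000000e+00,  0.00000000e+00,
         1.00000000e+00]])}
{'fx': 608.4114358734249, 'fy': 608.4114358734249, 'cx': 316.2827309998666, 'cy': 244.97552078472265, 'k1': -0.0819042593196233, 'rvec': array([ 2.15946865, -2.18417159,  0.1524872 ]), 'tvec': array([-0.08706547,  0.54387634,  0.96643548])}
```

View pics/scene0.png

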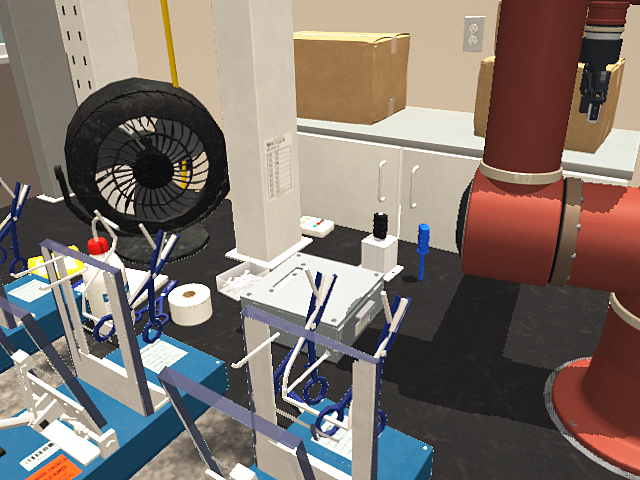

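View pics/top0.png

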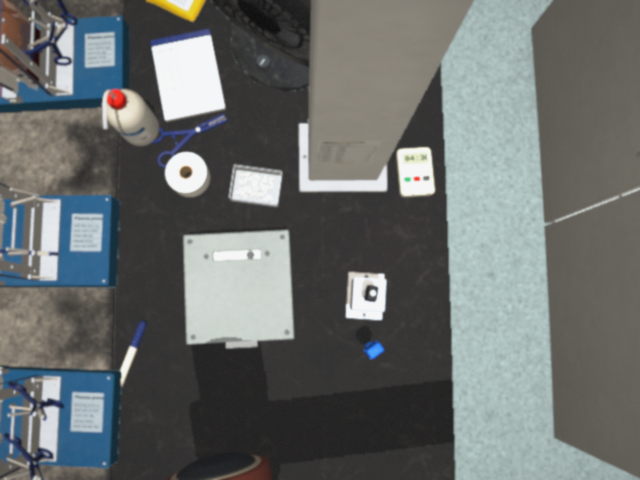

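View pics/wrist0.png

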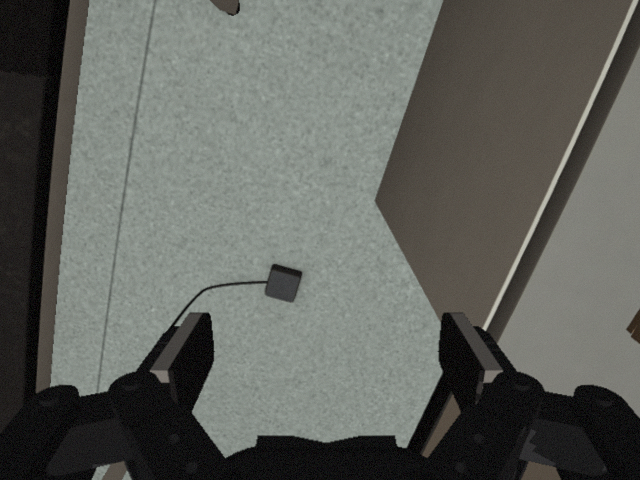

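The scene view shows the black-handled pin in its holder at (380,240) and the blue look-alike at (424,250). In the top view they are at (370,292) and (373,350). The slot is at (237,255), with a dark spot near (250,254). I choose the black-handled pin in the aluminium block and check it in a close crop.

```bash
python3 - <<'E'
from h import *
t=cv2.imread('pics/top0.png')
a=cv2.resize(t[230:380,170:300],None,fx=3,fy=3,interpolation=cv2.INTER_CUBIC)
b=cv2.resize(t[255:380,325:410],None,fx=3.6,fy=3.6,interpolation=cv2.INTER_CUBIC)
s=cv2.imread('pics/scene0.png'); 
H=450
c=np.hstack([a,cv2.resize(b,(306,H))]); cv2.imwrite('pics/crop1.png',c)
d=np.hstack([cv2.resize(s[195:295,345:445],None,fx=4,fy=4,interpolation=cv2.INTER_CUBIC),cv2.resize(s[240:340,240:340],None,fx=4,fy=4)]);cv2.imwrite('pics/crop2.png',d)
for n,u,v,z in [('locker FL',188,338,.07),('RL',184,236,.07),('RR',289,231,.07),('FR',292,337,.07),('slotL',214,256,.07),('slotR',262,254,.07),('hole',250,254,.065),('hold',368,293,.066),('pin',372,292,.118)]: print(n,onz('top',u,v,z).round(4))
E
```

```text
locker FL [0.3949 0.1089 0.07  ]
RL [0.5549 0.1168 0.07  ]
RR [ 0.5612 -0.0494  0.07  ]
FR [ 0.3948 -0.0528  0.07  ]
slotL [0.5226 0.069  0.07  ]
slotR [ 0.525  -0.0066  0.07  ]
hole [0.5257 0.0127 0.065 ]
hold [ 0.4618 -0.1731  0.066 ]
pin [ 0.4613 -0.1735  0.118 ]
```

View pics/crop1.png

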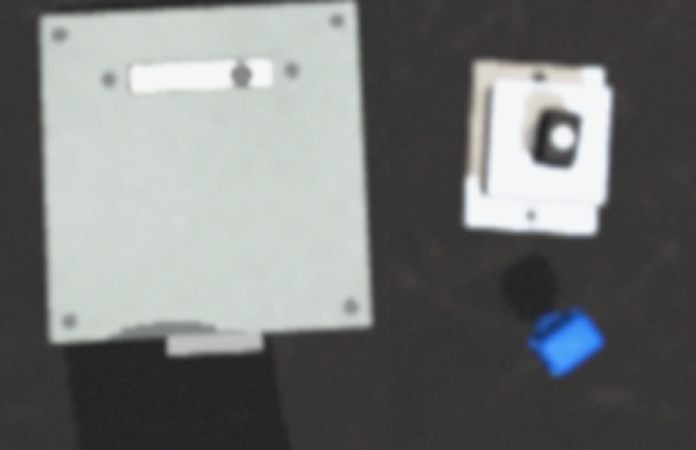

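View pics/crop2.png

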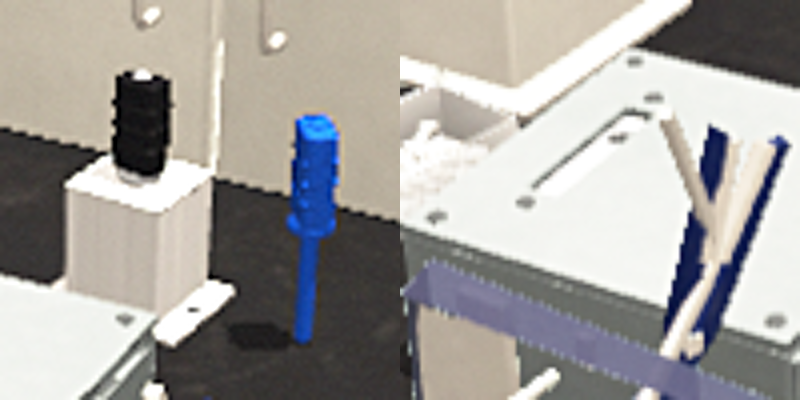

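The crop confirms it. The black-handled pin is in the aluminium block at about (372,292), handle long side roughly along world x. The dark hole is in the slot at about (250,255), and the blue pin is left out.

```bash
python3 - <<'E'
from h import *
s=manip.state(); M=R.from_quat(s['tool_rot'],scalar_first=True).as_matrix(); print(M.round(3))
print('pintop',tri(ray('top',372.2,292.5),ray('scene',380.5,213)))
print('hole',tri(ray('top',250.3,254.8),ray('scene',294.8,274.5)))
# handle/holder/locker corners: masks
t=cv2.imread('pics/top0.png'); g=t.astype(int).min(2)
m=((g>120)).astype(np.uint8)
cs,_=cv2.findContours(m,cv2.RETR_EXTERNAL,cv2.CHAIN_APPROX_NONE)
for c in cs:
    if cv2.contourArea(c)>300: 
        print(cv2.contourArea(c),cv2.minAreaRect(c))
# handle dark
roi=t[270:318,345:390].astype(int).max(2); n,l,st,ce=cv2.connectedComponentsWithStats((roi<90).astype(np.uint8))
print(st,ce+[345,270])
E
```

```text
[[-0.957 -0.     0.291]
 [-0.291  0.002 -0.957]
 [-0.    -1.    -0.002]]
pintop (array([ 0.45971887, -0.17387763,  0.12049292]), [np.float64(0.0008588777669200277), np.float64(0.0008588777669199576)])
hole (array([0.52462288, 0.01238363, 0.06406359]), [np.float64(7.824191514696129e-05), np.float64(7.824191514700973e-05)])
960.5 ((42.44117736816406, 433.23529052734375), (30.489261627197266, 55.603660583496094), 2.726310968399048)
1195.5 ((86.77169799804688, 411.75091552734375), (32.18698501586914, 39.65818786621094), 2.4895529747009277)
446.0 ((45.5, 388.0), (24.0, 29.0), 90.0)
359.0 ((18.0, 321.5), (23.0, 36.0), 90.0)
1741.0 ((365.6230773925781, 295.78460693359375), (40.049354553222656, 47.42686462402344), 3.1798300743103027)
11622.0 ((237.63677978515625, 289.6462097167969), (115.49958038330078, 107.63744354248047), 87.51044464111328)
1117.5 ((86.1126480102539, 232.29635620117188), (31.555952072143555, 37.800533294677734), 2.385944128036499)
2096.5 ((32.86538314819336, 233.82691955566406), (52.321659088134766, 91.56291198730469), 2.726310968399048)
1729.5 ((255.0669403076172, 185.009
[... 495 characters left out ...]
17895508, 41.517879486083984), 7.4314093589782715)
4650.0 ((187.4615478515625, 77.30769348144531), (76.87752532958984, 62.757164001464844), 78.69007110595703)
955.5 ((99.5, 49.5), (35.0, 29.0), 90.0)
924.0 ((60.289886474609375, 59.36186981201172), (27.571203231811523, 71.67266082763672), 3.5763344764709473)
47010.0 ((538.4256591796875, 240.1322021484375), (484.6578369140625, 183.91702270507812), 87.93988800048828)
17298.0 ((362.7972717285156, 99.32242584228516), (116.27381896972656, 205.2530059814453), 11.859779357910156)
[[   0    1   43   47 1757]
 [   0    0   45   48  321]
 [  20   16   12   15   82]] [[365.29994308 294.696642  ]
 [375.77570093 287.04361371]
 [369.07317073 293.13414634]]
```

```bash
python3 -m jog '{"offset":[[0,0,0.4],[0.5,0.77,0],[0.5,0.77,0],[0.5,0.77,0],[0.5,0.77,0],[0.5,0.77,0],[0.5,0.77,0],[0.5,0.77,0],[0.5,0.77,0],[0.5,0.77,0],[0.5,0.77,0],[0.5,0.77,0]],"angular":[[0,0,0],[0,0,-0.26],[0,0,-0.26],[0,0,-0.26],[0,0,-0.26],[0,0,-0.26],[0,0,-0.26],[0,0,-0.26],[0,0,-0.26],[0,0,-0.26],[0,0,-0.26],[0,0,-0.26]],"jaw":[85,85,85,85,85,85,85,85,85,85,85,85]}'; python3 -m jog '{"offset":[[0,0,0]],"angular":[[0,0,0]],"jaw":[60]}'; python3 - <<'E'
from h import *
grab('wrist','w1')
E
```

```text
time: 1.35
tool_pos: [0.4571, -0.1727, 0.2512]
tool_rot: [0.002, -0.002, -0.707, 0.707]
contact_force: [-0.2, 0.0, 0.7]
gripper_width: 0.998
time: 1.45
tool_pos: [0.4583, -0.1702, 0.251]
tool_rot: [0.001, -0.001, 0.708, -0.706]
contact_force: [-0.7, -0.2, 0.2]
gripper_width: 0.853
```

View pics/w1.png

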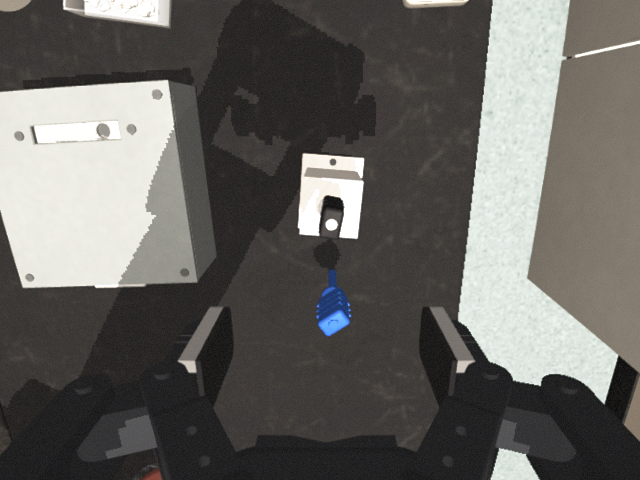

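```bash
python3 - <<'E'
from h import *
t=cv2.imread('pics/w1.png')
cv2.imwrite('pics/c3.png',np.hstack([cv2.resize(t[145:250,285:380],None,fx=4.2,fy=4.2,interpolation=cv2.INTER_CUBIC),cv2.resize(t[105:155,20:140],None,fx=3.3,fy=3.3,interpolation=cv2.INTER_CUBIC)[:1].repeat(441,0)*0]))
a=cv2.resize(t[145:250,285:380],None,fx=5,fy=5,interpolation=cv2.INTER_CUBIC); b=cv2.resize(t[110:150,25:125],None,fx=4,fy=4,interpolation=cv2.INTER_CUBIC)
o=np.zeros((a.shape[0],a.shape[1]+0,3),np.uint8); cv2.imwrite('pics/c3.png',a); cv2.imwrite('pics/c4.png',b)
E
```

```text
(no output)
```

View pics/c3.png

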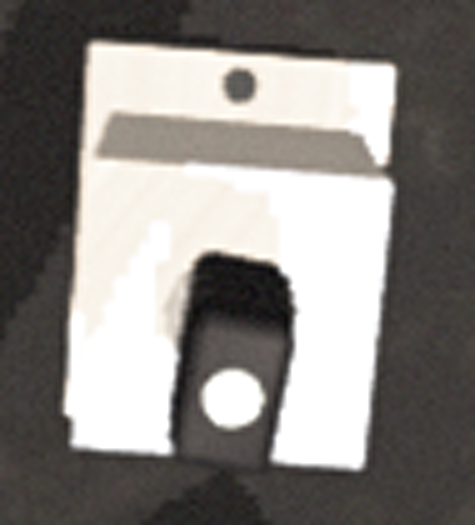

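View pics/c4.png

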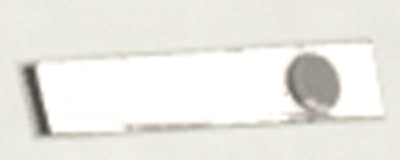

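```bash
python3 - <<'E'
from h import *
s=dict(np.load('pics/w1.npz'))
P=lambda x,y,z:onz('wrist',285+x/5-.4,145+y/5-.4,z,s)
H=[P(*q,.066) for q in [(97,158),(395,178),(365,468),(70,448)]]
T=[P(*q,.118) for q in [(205,318),(290,333),(271,466),(174,456)]]
for n,q in (('hold',H),('hand',T)):
    q=np.array(q); print(n,q.round(4)[:,:2].tolist(),q.mean(0).round(4)); 
    for i in range(4):
        d=q[(i+1)%4]-q[i]; print(np.linalg.norm(d).round(4),np.degrees(np.arctan2(d[1],d[0])).round(1))
print('cap',P(233,398,.118), 'tri', tri(ray('wrist',285+233/5-.4,145+398/5-.4,s),ray('top',372.8,292.5)))
Q=lambda x,y,z:onz('wrist',25+x/4-.4,110+y/4-.4,z,s)
print('hole',Q(313,83,.065)); print('slot70', [Q(*q,.07).round(4).tolist() for q in [(20,62),(372,38),(388,116),(35,136)]])
print('holetri',tri(ray('wrist',25+313/4-.4,110+83/4-.4,s),ray('top',250.3,254.8),ray('scene',294.8,274.5)))
print('lockerRR',tri(ray('wrist',169,80,s),ray('top',289,231)))
E
```

```text
hold [[0.488, -0.1521], [0.4847, -0.2017], [0.434, -0.198], [0.4376, -0.1466]] [ 0.4611 -0.1746  0.066 ]
0.0498 -93.8
0.0508 175.8
0.0515 86.0
0.0507 -6.2
hand [[0.4729, -0.1702], [0.4707, -0.1824], [0.4507, -0.1799], [0.4522, -0.1657]] [ 0.4616 -0.1746  0.118 ]
0.0124 -100.2
0.0202 172.8
0.0143 83.9
0.0212 -12.3
cap [ 0.46098856 -0.1742807   0.118     ] tri (array([ 0.46068281, -0.17453293,  0.11720916]), [np.float64(0.0002567357744232996), np.float64(0.0002567357744233211)])
hole [0.52607456 0.0125979  0.065     ]
slot70 [[0.5314, 0.071, 0.07], [0.5348, -0.0037, 0.07], [0.5196, -0.0048, 0.07], [0.5166, 0.0709, 0.07]]
holetri (array([0.52511368, 0.01255556, 0.06415137]), [np.float64(0.0010422043577285392), np.float64(0.0006035769574302958), np.float64(0.0004428035785024817)])
lockerRR (array([ 0.56228818, -0.04923214,  0.07072355]), [np.float64(0.0011798304653241954), np.float64(0.0011798304653244142)])
```

```bash
python3 - <<'E'
from h import *
s=manip.state();print(s['tool_pos'],s['tool_rot'],s['contact_force']); print((np.array([.461,-.1745,.0775])-s['tool_pos'])/.05)
M=R.from_quat(s['tool_rot'],scalar_first=True).as_matrix();print(np.degrees(np.arctan2(M[1,2],M[0,2])),M[:,1])
E
```

```text
[ 0.45736124 -0.17224082  0.25098632] [-6.39651881e-05 -2.97505494e-04  7.07218825e-01 -7.06994654e-01] [ 0.32395639 -0.28990613 -0.25768665]
[ 0.07277517 -0.04518351 -3.46972634]
-89.98108122921812 [-5.11249064e-04  3.16940009e-04 -9.99999819e-01]
```

```bash
python3 -m jog '{"offset":[[0.07,-0.05,0],[0,0,-0.5],[0,0,-0.5],[0,0,-0.5],[0,0,-0.5],[0,0,-0.5],[0,0,-0.5],[0,0,-0.3],[0,0,-0.17],[0,0,0]],"angular":[[0,0,-0.6],[0,0,-0.55],[0,0,0],[0,0,0],[0,0,0],[0,0,0],[0,0,0],[0,0,0],[0,0,0],[0,0,0]],"jaw":[60,60,60,60,60,60,60,60,60,60]}'; python3 - <<'E'
from h import *
grab('wrist','w2'); s=manip.state();print(s['tool_pos'],s['tool_rot'],s['contact_force'])
E
```

```text
time: 2.5
tool_pos: [0.4593, -0.1771, 0.0768]
tool_rot: [-0.045, 0.044, 0.706, -0.705]
contact_force: [-0.4, 0.2, 0.7]
gripper_width: 0.701
[ 0.46010706 -0.17743107  0.07802562] [ 0.04439123 -0.04437193 -0.70568946  0.70573575] [0.06831234 0.17325908 0.74044813]
```

View pics/w2.png

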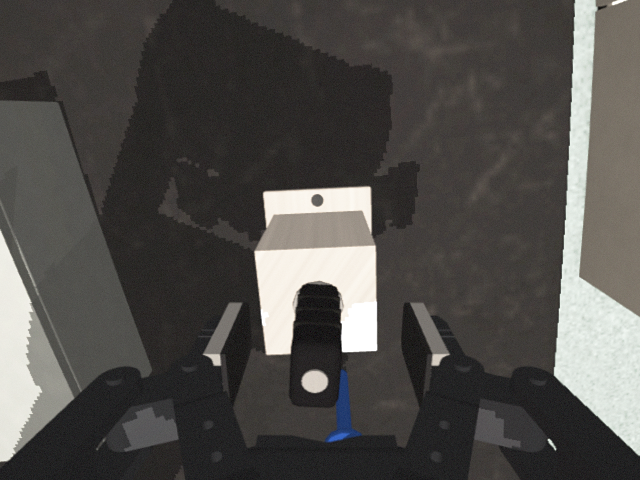

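The image shows the handle top at (314,381) between the pads, which are at about x=240 and x=413. The handle sits slightly left of their middle (327).

```bash
python3 - <<'E'
from h import *
s=dict(np.load('pics/w2.npz'));s2=manip.state()
p=onz('wrist',314.5,381,.118,s); print(p,s['p'],s2['tool_pos'])
p=tri(ray('wrist',314.5,381,s),ray('top',372.8,292.5)); print(p)
print((p[0]-s['p'])[:2]/.05)
E
```

```text
[ 0.4607346  -0.17431543  0.118     ] [ 0.45927841 -0.1771413   0.07681507] [ 0.46010706 -0.17743107  0.07802562]
(array([ 0.46063336, -0.17449824,  0.11796483]), [np.float64(0.0002001785045185517), np.float64(0.00020017850451864932)])
[0.02709899 0.05286119]
```

```bash
python3 -m jog '{"offset":[[0.02,0.055,0],[0,0,0],[0,0,0],[0,0,0],[0,0,0],[0,0,0],[0,0,0],[0,0,0]],"angular":[[0,0,0],[0,0,0],[0,0,0],[0,0,0],[0,0,0],[0,0,0],[0,0,0],[0,0,0]],"jaw":[60,40,0,0,0,0,0,0]}'; python3 -c "
from h import *
s=manip.state();print(s['tool_pos'],s['contact_force'],s['gripper_width'])"
```

```text
time: 3.35
tool_pos: [0.4616, -0.1745, 0.0785]
tool_rot: [0.044, -0.045, -0.706, 0.706]
contact_force: [-0.6, 0.6, 5.5]
gripper_width: 0.183
[ 0.46155994 -0.1744765   0.07847466] [-0.62459148  0.60562821  5.48137606] 0.18309967230198465
```

```bash
python3 -m jog '{"offset":[[0,0,0.1],[0,0,0.2],[0,0,0.3],[0,0,0.4],[0,0,0.4],[0,0,0.4],[0,0,0.4],[0,0,0.3],[0,0,0]],"angular":[[0,0,0],[0,0,0],[0,0,0],[0,0,0],[0,0,0],[0,0,0],[0,0,0],[0,0,0],[0,0,0]],"jaw":[0,0,0,0,0,0,0,0,0]}'; python3 - <<'E'
from h import *
grab('wrist','w3'); grab('scene','s3');s=manip.state();print(s['tool_pos'],s['tool_rot'],s['contact_force'])
a=cv2.imread('pics/w3.png')[200:470,200:440]; b=cv2.resize(cv2.imread('pics/s3.png')[120:300,300:460],None,fx=2.5,fy=2.5,interpolation=cv2.INTER_CUBIC)
a=cv2.resize(a,(400,450)); cv2.imwrite('pics/c5.png',np.hstack([a,b]))
E
```

```text
time: 4.25
tool_pos: [0.4624, -0.175, 0.2063]
tool_rot: [0.042, -0.046, -0.705, 0.707]
contact_force: [0.6, -0.4, -0.7]
gripper_width: 0.176
[ 0.46100041 -0.17423466  0.20284512] [ 0.04415084 -0.04427005 -0.70568331  0.70576337] [ 0.4954003   0.43048614 -1.25380007]
```

View pics/c5.png

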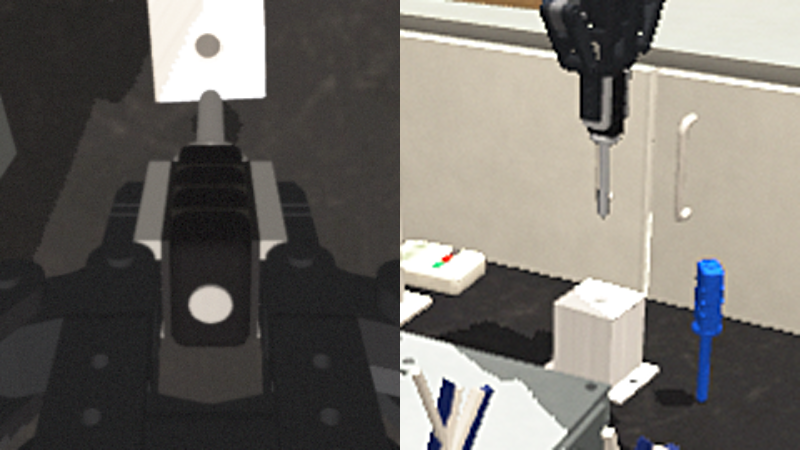

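The picture shows the pin held straight in the jaws, its tip at wrist (326,256) and scene (382,206). The empty bore is at wrist (325,227).

```bash
python3 - <<'E'
from h import *
s=dict(np.load('pics/w3.npz')); s3=dict(np.load('pics/s3.npz'));print(s['p'],s3['p'])
print('tip',tri(ray('wrist',326,256,s),ray('scene',382,206)))
print('bore',onz('wrist',324.8,227,.066,s))
a=cv2.imread('pics/top0.png')
im,_=grab('top','t3')
cv2.imwrite('pics/c6.png',cv2.resize(im[215:350,170:420],None,fx=3,fy=3,interpolation=cv2.INTER_CUBIC))
print(manip.state()['tool_pos'])
E
```

```text
[ 0.46244201 -0.17503726  0.20631879] [ 0.46166046 -0.17460952  0.20436865]
tip (array([ 0.46026284, -0.17692283,  0.13250434]), [np.float64(0.0024992472023205115), np.float64(0.0024992472023204143)])
bore [ 0.46169951 -0.17478647  0.066     ]
[ 0.46057439 -0.17400522  0.20189485]
```

View pics/c6.png

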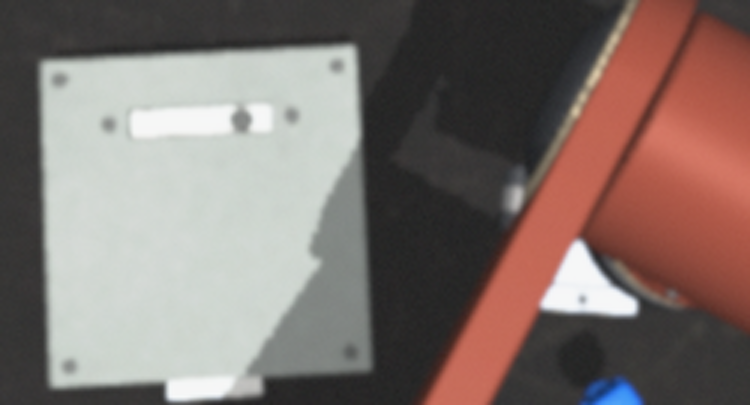

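```bash
python3 -c "
from h import *
print(onz('top',299,192,0),onz('top',310,178,0),onz('top',386,190,0))"
python3 -m jog '{"offset":[[0,0.2,0],[0,0.4,0],[0,0.5,0],[0,0.5,0],[0,0.5,0],[0.2,0.5,0],[0.3,0.5,0],[0.3,0.4,0],[0.3,0.23,0],[0.21,0,0],[0,0,0],[0,0,0]],"angular":[[0,0,0],[0,0,0],[0,0,0],[0,0,0],[0,0,0],[0,0,0],[0,0,0],[0,0,0],[0,0,0],[0,0,0],[0,0,0],[0,0,0]],"jaw":[0,0,0,0,0,0,0,0,0,0,0,0]}'; python3 - <<'E'
from h import *
grab('wrist','w4'); grab('scene','s4');s=manip.state();print(s['tool_pos'],s['tool_rot'],s['contact_force'])
a=cv2.resize(cv2.imread('pics/w4.png')[150:350,240:420],None,fx=2.2,fy=2.2,interpolation=cv2.INTER_CUBIC)
b=cv2.resize(cv2.imread('pics/s4.png')[160:320,230:370],(385,440),interpolation=cv2.INTER_CUBIC)
cv2.imwrite('pics/c7.png',np.hstack([a,b]))
E
```

```text
[ 0.6384649  -0.06555599  0.        ] [ 0.66284675 -0.08469497  0.        ] [ 0.64086435 -0.2153762   0.        ]
time: 5.6
tool_pos: [0.526, 0.0118, 0.2021]
tool_rot: [0.045, -0.044, -0.706, 0.706]
contact_force: [0.9, 0.3, -1.2]
gripper_width: 0.179
[0.52601122 0.0116713  0.2024906 ] [ 0.04481244 -0.04428868 -0.70566563  0.70573818] [-0.37879832 -0.74795696 -0.84763971]
```

View pics/c7.png

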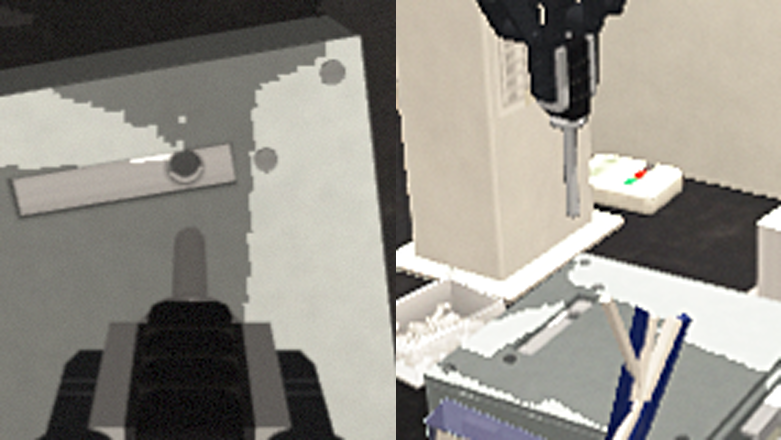

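The wrist view shows the hole at (324,224) and the pin tip above it at (326,254).

```bash
python3 - <<'E'
from h import *
s=dict(np.load('pics/w4.npz')); print(s['p'])
print('hole',onz('wrist',323.4,223.8,.065,s),'tip axis at', onz('wrist',326,254,s['p'][2]-.0725+.004,s))
s=dict(np.load('pics/w3.npz'));print('tip w3 rel', onz('wrist',326,256,s['p'][2]-.0725+.004,s)-s['p'])
E
```

```text
[0.52601431 0.01184564 0.20211145]
hole [0.52780293 0.01307362 0.065     ] tip axis at [0.52876829 0.01100888 0.13361145]
tip w3 rel [ 0.00200374 -0.00087322 -0.0685    ]
```

```bash
python3 -m jog '{"offset":[[0.02,0.03,-0.2],[0,0,-0.3],[0,0,-0.3],[0,0,-0.2],[0,0,0],[0,0,0]],"angular":[[0,0,0],[0,0,0],[0,0,0],[0,0,0],[0,0,0],[0,0,0]],"jaw":[0,0,0,0,0,0]}'; python3 - <<'E'
from h import *
grab('wrist','w5'); s=manip.state();print(s['tool_pos'],s['tool_rot'],s['contact_force'])
a=cv2.resize(cv2.imread('pics/w5.png')[180:310,230:420],None,fx=4,fy=4,interpolation=cv2.INTER_CUBIC)
cv2.imwrite('pics/c8.png',a)
E
```

```text
time: 6.3
tool_pos: [0.5273, 0.0137, 0.1523]
tool_rot: [-0.045, 0.044, 0.706, -0.706]
contact_force: [-0.8, -0.5, -0.5]
gripper_width: 0.182
[0.52783333 0.01368653 0.15303401] [ 0.04406451 -0.04436528 -0.70570857  0.70573753] [ 1.293061   -0.38252002 -0.76878087]
```

View pics/c8.png

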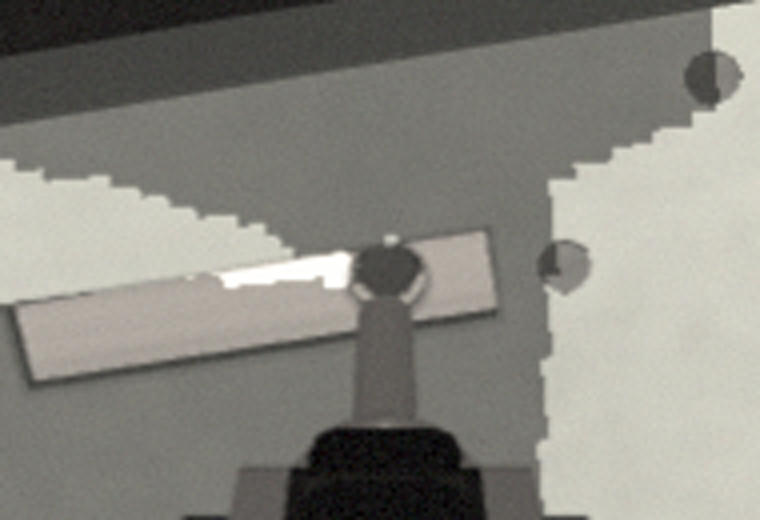

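```bash
python3 - <<'E'
from h import *
s=dict(np.load('pics/w5.npz')); print(s['p'])
q=lambda x,y,z:onz('wrist',230+x/4-.4,180+y/4-.4,z,s).round(4)
print('hole',q(388,270,.065),q(388,272,.064)); print('slot',[q(*c,.07).tolist() for c in [(14,305),(488,230),(497,310),(33,382)]])
M=manip.camera_model('wrist');m=np.array(M['mount']);Rt=R.from_quat(s['q'],scalar_first=True).as_matrix()
def proj(P):
    c=np.linalg.inv(m)@np.append(Rt.T@(np.array(P)-s['p']),1); x,y=c[0]/c[2],c[1]/c[2]; f=1+M['k1']*(x*x+y*y)
    u,v=x*f*M['fx']+M['cx'],y*f*M['fy']+M['cy']; return (u-230+.4)*4,(v-180+.4)*4
zt=s['p'][2]-.0725
for dx in (-.002,-.001,0,.001):
  pts=[]
  for th in np.linspace(0,2*np.pi,24):
    for ph in np.linspace(0,np.pi/2,8):
      pts.append(proj([s['p'][0]+dx+.004*np.cos(th)*np.cos(ph),s['p'][1]+.004*np.sin(th)*np.cos(ph),zt+.004-.004*np.sin(ph)]))
  pts=np.array(pts); print(dx,'top of tip',pts[:,1].min(),'cols',pts[:,0].min(),pts[:,0].max())
E
```

```text
[0.52734016 0.0137301  0.15226992]
hole [0.5279 0.0128 0.065 ] [0.5272 0.0129 0.064 ]
slot [[0.5311, 0.0698, 0.07], [0.5339, -0.003, 0.07], [0.5211, -0.003, 0.07], [0.5183, 0.0694, 0.07]]
-0.002 top of tip 301.9906506070255 cols 356.24807417106706 411.9935800496743
-0.001 top of tip 295.4850330663626 cols 355.3280136857801 411.1500861007588
0 top of tip 288.9615946528228 cols 354.40547585639877 410.3042316587911
0.001 top of tip 282.4202939698489 cols 353.4804551602043 409.45601092423146
```

```bash
python3 -m jog '{"offset":[[0.025,-0.01,-0.1],[0,0,-0.1],[0,0,-0.08],[0,0,0],[0,0,0]],"angular":[[0,0,0],[0,0,0],[0,0,0],[0,0,0],[0,0,0]],"jaw":[0,0,0,0,0]}'; python3 -m jog '{"offset":[[0,0,-0.02]],"angular":[[0,0,0]],"jaw":[0]}';python3 -m jog '{"offset":[[0,0,-0.02]],"angular":[[0,0,0]],"jaw":[0]}'
```

```text
time: 6.85
tool_pos: [0.5287, 0.0132, 0.1386]
tool_rot: [-0.044, 0.044, 0.706, -0.706]
contact_force: [0.3, -0.6, -2.0]
gripper_width: 0.179
time: 6.95
tool_pos: [0.5291, 0.0132, 0.1381]
tool_rot: [0.044, -0.044, -0.706, 0.706]
contact_force: [0.3, -0.1, -2.1]
gripper_width: 0.183
time: 7.05
tool_pos: [0.529, 0.0132, 0.137]
tool_rot: [0.044, -0.044, -0.706, 0.706]
contact_force: [0.7, -0.5, -0.9]
gripper_width: 0.178
```

```bash
for i in 1; do python3 -m jog '{"offset":[[0,0,-0.02]],"angular":[[0,0,0]],"jaw":[0]}'; python3 -m jog '{"offset":[[0,0,-0.02]],"angular":[[0,0,0]],"jaw":[0]}'; python3 -m jog '{"offset":[[0,0,-0.01]],"angular":[[0,0,0]],"jaw":[0]}'; python3 -m jog '{"offset":[[0,0,-0.01]],"angular":[[0,0,0]],"jaw":[0]}';done
```

```text
time: 7.15
tool_pos: [0.5289, 0.0132, 0.1359]
tool_rot: [-0.044, 0.044, 0.706, -0.706]
contact_force: [0.3, -0.1, -1.4]
gripper_width: 0.179
time: 7.25
tool_pos: [0.5289, 0.0132, 0.1348]
tool_rot: [0.044, -0.044, -0.706, 0.706]
contact_force: [0.6, 0.3, 0.5]
gripper_width: 0.176
time: 7.35
tool_pos: [0.5288, 0.0132, 0.1342]
tool_rot: [-0.044, 0.044, 0.706, -0.706]
contact_force: [-1.5, 0.4, -0.2]
gripper_width: 0.175
time: 7.45
tool_pos: [0.5288, 0.0132, 0.1338]
tool_rot: [-0.044, 0.044, 0.706, -0.706]
contact_force: [0.2, 0.9, -1.1]
gripper_width: 0.18
```

```bash
python3 -m jog '{"offset":[[0,0,-0.02]],"angular":[[0,0,0]],"jaw":[0]}'; python3 -m jog '{"offset":[[0,0,-0.02]],"angular":[[0,0,0]],"jaw":[0]}'; python3 -m jog '{"offset":[[0,0,-0.02]],"angular":[[0,0,0]],"jaw":[0]}'; python3 -m jog '{"offset":[[0,0,-0.02]],"angular":[[0,0,0]],"jaw":[0]}'
```

```text
time: 7.55
tool_pos: [0.5288, 0.0132, 0.1329]
tool_rot: [-0.044, 0.044, 0.706, -0.706]
contact_force: [-0.1, -0.3, -0.7]
gripper_width: 0.179
time: 7.65
tool_pos: [0.5289, 0.0132, 0.132]
tool_rot: [0.044, -0.044, -0.706, 0.706]
contact_force: [-0.8, -0.2, 3.7]
gripper_width: 0.178
time: 7.75
tool_pos: [0.529, 0.0132, 0.1317]
tool_rot: [0.044, -0.044, -0.706, 0.706]
contact_force: [-2.5, 0.4, 5.7]
gripper_width: 0.178
time: 7.85
tool_pos: [0.5291, 0.0132, 0.1308]
tool_rot: [0.044, -0.044, -0.706, 0.706]
contact_force: [-4.0, 0.4, 5.4]
gripper_width: 0.181
```

```bash
python3 -m jog '{"offset":[[-0.02,0,0]],"angular":[[0,0,0]],"jaw":[0]}'; python3 -m jog '{"offset":[[0,0,-0.02]],"angular":[[0,0,0]],"jaw":[0]}'; python3 -m jog '{"offset":[[0,0,-0.02]],"angular":[[0,0,0]],"jaw":[0]}'
```

```text
time: 7.95
tool_pos: [0.5285, 0.0132, 0.1307]
tool_rot: [-0.044, 0.045, 0.706, -0.706]
contact_force: [0.4, 0.4, 4.3]
gripper_width: 0.176
time: 8.05
tool_pos: [0.5286, 0.0132, 0.1299]
tool_rot: [-0.043, 0.045, 0.706, -0.706]
contact_force: [0.0, 0.4, 5.7]
gripper_width: 0.181
time: 8.15
tool_pos: [0.5287, 0.0132, 0.1288]
tool_rot: [-0.043, 0.045, 0.706, -0.706]
contact_force: [-1.2, 0.4, 5.8]
gripper_width: 0.181
```

```bash
python3 -m jog '{"offset":[[-0.01,0,-0.02]],"angular":[[0,0,0]],"jaw":[0]}'; python3 -m jog '{"offset":[[-0.01,0,-0.02]],"angular":[[0,0,0]],"jaw":[0]}'; python3 -m jog '{"offset":[[0,0,-0.02]],"angular":[[0,0,0]],"jaw":[0]}'; python3 -m jog '{"offset":[[0,0,-0.01],[0,0,0],[0,0,0]],"angular":[[0,0,0],[0,0,0],[0,0,0]],"jaw":[0,0,0]}'; python3 - <<'E'
from h import *
grab('scene','s6'); cv2.imwrite('pics/c9.png',cv2.resize(cv2.imread('pics/s6.png')[220:380,220:420],None,fx=3,fy=3))
E
```

```text
time: 8.25
tool_pos: [0.5284, 0.0132, 0.1279]
tool_rot: [-0.043, 0.045, 0.706, -0.706]
contact_force: [1.1, 0.0, 6.2]
gripper_width: 0.176
time: 8.35
tool_pos: [0.5283, 0.0132, 0.1272]
tool_rot: [-0.043, 0.046, 0.706, -0.706]
contact_force: [0.4, 0.3, 6.7]
gripper_width: 0.185
time: 8.45
tool_pos: [0.5283, 0.0132, 0.126]
tool_rot: [-0.043, 0.046, 0.706, -0.706]
contact_force: [0.8, 0.7, 5.2]
gripper_width: 0.179
time: 8.75
tool_pos: [0.528, 0.0132, 0.1251]
tool_rot: [-0.043, 0.045, 0.706, -0.706]
contact_force: [3.1, -0.8, 4.9]
gripper_width: 0.184
```

View pics/c9.png

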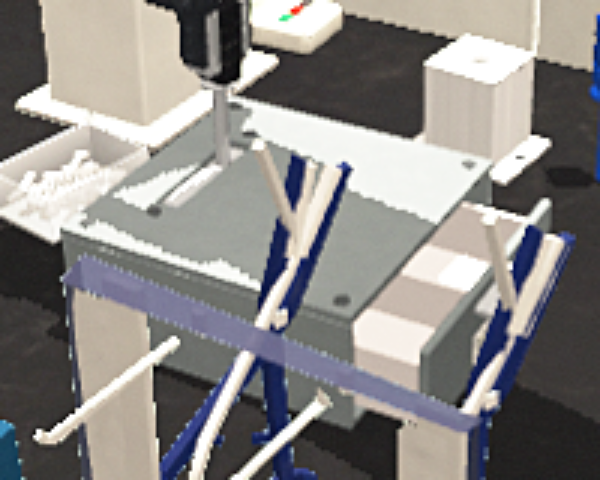

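The drawer is sprung open: its front has moved out to about (530,290) in the crop, and the pin is still in the hole at (222,160). Next I withdraw the pin and go back above the holder.

```bash
python3 -m jog '{"offset":[[0,0,0.1],[0,0,0.15],[0,0,0.2],[0,0,0.3],[0,0,0.4],[0,0,0.4],[0,0,0.1],[0,0,0]],"angular":[[0,0,0],[0,0,0],[0,0,0],[0,0,0],[0,0,0],[0,0,0],[0,0,0],[0,0,0]],"jaw":[0,0,0,0,0,0,0,0]}';  python3 -m jog '{"offset":[[-0.3,-0.2,0],[-0.3,-0.4,0],[-0.3,-0.5,0],[-0.3,-0.5,0],[-0.13,-0.5,0],[0,-0.5,0],[0,-0.5,0],[0,-0.4,0],[0,-0.25,0],[0,0,0],[0,0,0],[0,0,0]],"angular":[[0,0,0],[0,0,0],[0,0,0],[0,0,0],[0,0,0],[0,0,0],[0,0,0],[0,0,0],[0,0,0],[0,0,0],[0,0,0],[0,0,0]],"jaw":[0,0,0,0,0,0,0,0,0,0,0,0]}'; python3 - <<'E'
from h import *
grab('wrist','w7'); grab('scene','s7');s=manip.state();print(s['tool_pos'],s['tool_rot'],s['contact_force'])
a=cv2.resize(cv2.imread('pics/w7.png')[200:470,200:440],(400,450)); b=cv2.resize(cv2.imread('pics/s7.png')[120:300,300:460],None,fx=2.5,fy=2.5,interpolation=cv2.INTER_CUBIC)
cv2.imwrite('pics/c10.png',np.hstack([a,b]))
E
```

```text
time: 9.6
tool_pos: [0.5271, 0.0132, 0.208]
tool_rot: [0.044, -0.045, -0.706, 0.706]
contact_force: [-0.6, -0.2, -0.9]
gripper_width: 0.178
time: 10.8
tool_pos: [0.4603, -0.1734, 0.2065]
tool_rot: [-0.044, 0.044, 0.706, -0.706]
contact_force: [0.8, -0.1, -0.2]
gripper_width: 0.18
[ 0.46037451 -0.17343697  0.20669556] [-0.04382746  0.04371867  0.70584055 -0.70566065] [ 0.30657827  0.24342043 -1.09338528]
```

View pics/c10.png

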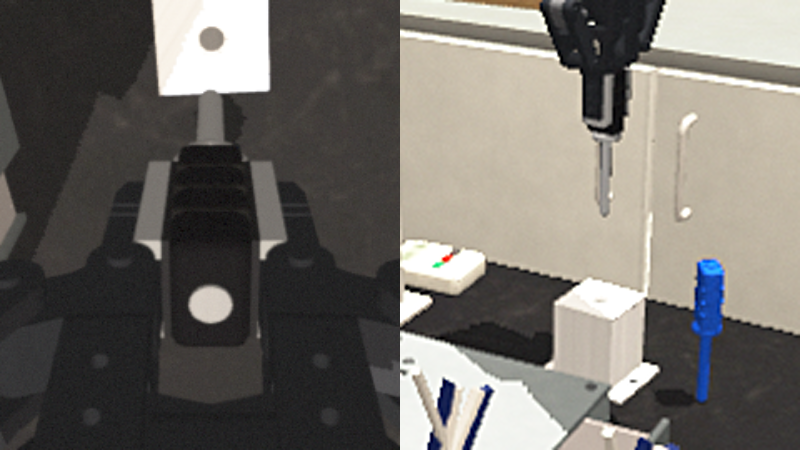

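The pin sits in the jaws as before, tip at wrist (326,255), and the bore is at (327,223).

```bash
python3 -m jog '{"offset":[[0.02,-0.02,-0.2],[0,0,-0.4],[0,0,-0.3],[0,0,-0.2],[0,0,0],[0,0,0]],"angular":[[0,0,0],[0,0,0],[0,0,0],[0,0,0],[0,0,0],[0,0,0]],"jaw":[0,0,0,0,0,0]}'; python3 - <<'E'
from h import *
s0=dict(np.load('pics/w7.npz'));print('bore w7',onz('wrist',326.6,222.6,.066,s0))
grab('wrist','w8'); s=manip.state();print(s['tool_pos'],s['tool_rot'],s['contact_force'])
a=cv2.resize(cv2.imread('pics/w8.png')[180:310,230:420],None,fx=4,fy=4,interpolation=cv2.INTER_CUBIC)
cv2.imwrite('pics/c11.png',a)
E
```

```text
time: 11.5
tool_pos: [0.4614, -0.1753, 0.1518]
tool_rot: [-0.044, 0.044, 0.706, -0.706]
contact_force: [0.2, 1.0, 0.0]
gripper_width: 0.176
bore w7 [ 0.46193365 -0.1743936   0.066     ]
[ 0.46175859 -0.17548456  0.15243888] [ 0.04386409 -0.04455341 -0.70556976  0.70587694] [-0.19137497  0.3953159  -0.41004355]
```

View pics/c11.png

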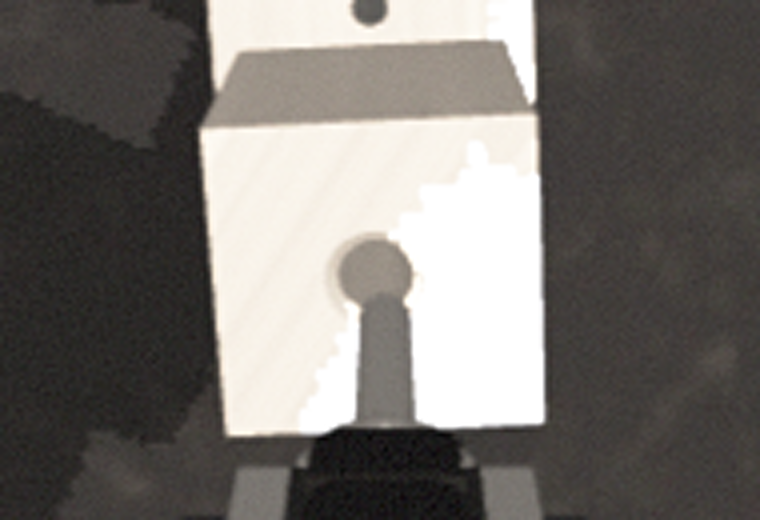

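```bash
python3 - <<'E'
from h import *
s=dict(np.load('pics/w8.npz')); print(s['p'])
q=lambda x,y,z:onz('wrist',230+x/4-.4,180+y/4-.4,z,s).round(4)
print('bore',q(375,274,.064),'corners mean',np.mean([q(202,128,.066),q(537,113,.066),q(545,424,.066),q(226,437,.066)],0))
zt=s['p'][2]-.0725+.004
print('tip centre col', q(385.5,310,zt),'top', q(385,293,zt))
E
```

```text
[ 0.46141716 -0.17525823  0.15180787]
bore [ 0.4614 -0.1741  0.064 ] corners mean [ 0.461    -0.174375  0.066   ]
tip centre col [ 0.4624 -0.1758  0.0833] top [ 0.465  -0.1761  0.0833]
```

```bash
python3 -m jog '{"offset":[[0.012,0.03,0],[0,0,-0.1],[0,0,-0.1],[0,0,-0.05],[0,0,-0.05],[0,0,-0.05]],"angular":[[0,0,0],[0,0,0],[0,0,0],[0,0,0],[0,0,0],[0,0,0]],"jaw":[0,0,0,0,0,0]}'; python3 -m jog '{"offset":[[0,0,-0.05],[0,0,0]],"angular":[[0,0,0],[0,0,0]],"jaw":[0,0]}'
```

```text
time: 12.15
tool_pos: [0.4619, -0.1738, 0.134]
tool_rot: [-0.044, 0.044, 0.706, -0.706]
contact_force: [0.2, -0.6, -0.1]
gripper_width: 0.178
time: 12.35
tool_pos: [0.4617, -0.1736, 0.1313]
tool_rot: [-0.044, 0.044, 0.706, -0.706]
contact_force: [0.2, 0.6, -1.4]
gripper_width: 0.178
```

```bash
python3 -m jog '{"offset":[[0,0,-0.1],[0,0,-0.15],[0,0,-0.15],[0,0,-0.15],[0,0,0]],"angular":[[0,0,0],[0,0,0],[0,0,0],[0,0,0],[0,0,0]],"jaw":[0,0,0,0,0]}'; python3 -m jog '{"offset":[[0,0,-0.15],[0,0,-0.15],[0,0,-0.1],[0,0,0]],"angular":[[0,0,0],[0,0,0],[0,0,0],[0,0,0]],"jaw":[0,0,0,0]}'
```

```text
time: 12.85
tool_pos: [0.4609, -0.1732, 0.1024]
tool_rot: [-0.045, 0.043, 0.706, -0.705]
contact_force: [-0.0, -0.1, -0.6]
gripper_width: 0.177
time: 13.25
tool_pos: [0.4612, -0.1734, 0.0831]
tool_rot: [-0.045, 0.044, 0.706, -0.705]
contact_force: [-0.9, -0.6, -0.7]
gripper_width: 0.18
```

```bash
for i in 1; do python3 -m jog '{"offset":[[0,0,-0.04],[0,0,0]],"angular":[[0,0,0],[0,0,0]],"jaw":[0,0]}'; python3 -m jog '{"offset":[[0,0,-0.02],[0,0,0]],"angular":[[0,0,0],[0,0,0]],"jaw":[0,0]}';python3 -m jog '{"offset":[[0,0,-0.02],[0,0,0]],"angular":[[0,0,0],[0,0,0]],"jaw":[0,0]}'; done
```

```text
time: 13.45
tool_pos: [0.462, -0.1738, 0.0823]
tool_rot: [0.044, -0.044, -0.706, 0.706]
contact_force: [0.0, 0.3, -1.5]
gripper_width: 0.179
time: 13.65
tool_pos: [0.462, -0.1738, 0.0814]
tool_rot: [0.044, -0.044, -0.706, 0.706]
contact_force: [0.5, 1.0, -1.2]
gripper_width: 0.18
time: 13.85
tool_pos: [0.4619, -0.1738, 0.0803]
tool_rot: [-0.044, 0.044, 0.706, -0.706]
contact_force: [-0.0, -0.1, -0.7]
gripper_width: 0.18
```

```bash
python3 -m jog '{"offset":[[0,0,-0.03],[0,0,0]],"angular":[[0,0,0],[0,0,0]],"jaw":[0,0]}'; python3 -m jog '{"offset":[[0,0,-0.02],[0,0,0]],"angular":[[0,0,0],[0,0,0]],"jaw":[0,0]}'
```

```text
time: 14.05
tool_pos: [0.4618, -0.1737, 0.0785]
tool_rot: [-0.044, 0.044, 0.706, -0.706]
contact_force: [-0.4, -0.1, -0.7]
gripper_width: 0.181
time: 14.25
tool_pos: [0.462, -0.1738, 0.0785]
tool_rot: [-0.044, 0.044, 0.706, -0.706]
contact_force: [-3.6, 1.6, 3.8]
gripper_width: 0.183
```

Seated: contact came at the same height as the grasp. Next I release, check and rise.

```bash
python3 -m jog '{"offset":[[0,0,0],[0,0,0],[0,0,0],[0,0,0],[0,0,0],[0,0,0.1],[0,0,0.3],[0,0,0.5],[0,0,0.5],[0,0,0.5],[0,0,0.5],[0,0,0]],"angular":[[0,0,0],[0,0,0],[0,0,0],[0,0,0],[0,0,0],[0,0,0],[0,0,0],[0,0,0],[0,0,0],[0,0,0],[0,0,0],[0,0,0]],"jaw":[30,45,60,60,60,60,60,60,60,60,60,60]}'; python3 - <<'E'
from h import *
grab('wrist','w9'); grab('scene','s9')
a=cv2.resize(cv2.imread('pics/w9.png')[120:300,240:420],(400,400)); b=cv2.resize(cv2.imread('pics/s9.png')[180:340,280:440],(400,400),interpolation=cv2.INTER_CUBIC)
cv2.imwrite('pics/c12.png',np.hstack([a,b]))
print(manip.state()['tool_pos'],manip.state()['gripper_width'])
E
```

```text
time: 15.45
tool_pos: [0.4644, -0.1751, 0.2039]
tool_rot: [0.041, -0.047, -0.704, 0.707]
contact_force: [0.3, -0.6, 0.2]
gripper_width: 0.703
[ 0.46236752 -0.1739958   0.19915355] 0.7003752451929117
```

View pics/c12.png

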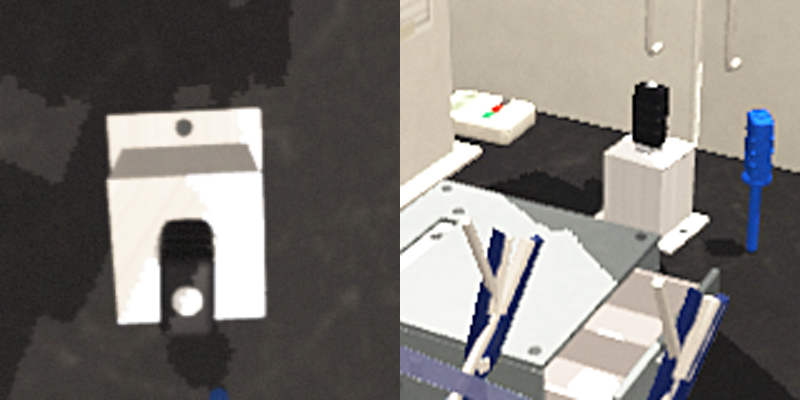

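View pics/s9.png

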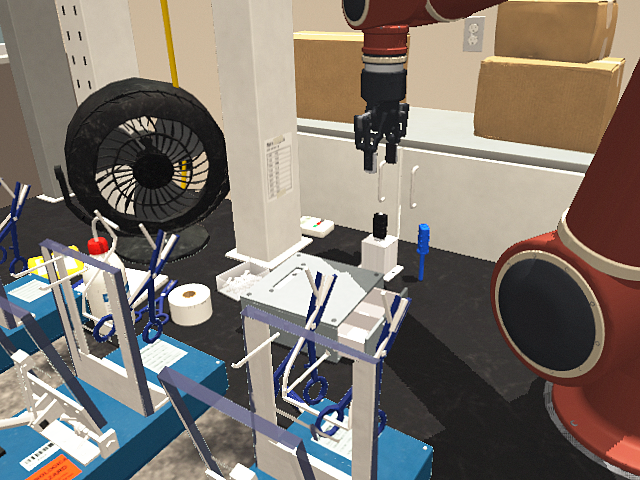

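The pin stands upright in the holder. Its top is at scene (380,213.5), the same place as at the start (380.5,213). The drawer is open, and the roll, box and timer are where they were.

```bash
python3 -m jog '{"offset":[[0,0,0],[0,0,0],[0,0,0]],"angular":[[0,0,0],[0,0,0],[0,0,0]],"jaw":[60,60,60]}'; python3 - <<'E'
from h import *
a=cv2.imread('pics/scene0.png').astype(int);b=cv2.imread('pics/s9.png').astype(int)
for n,(x0,y0,x1,y1) in dict(roll=(165,280,215,328),box=(215,258,268,302),timer=(298,212,336,238),pin=(372,210,390,240)).items(): print(n,abs(a-b)[y0:y1,x0:x1].mean().round(2))
print(manip.job_done())
E
```

```text
time: 15.85
tool_pos: [0.4614, -0.1735, 0.1965]
tool_rot: [-0.045, 0.044, 0.706, -0.705]
contact_force: [0.1, 0.1, -0.4]
gripper_width: 0.703
roll 1.15
box 1.02
timer 0.99
pin 10.09
the job is handed in; nothing more can be done
None
```

I took the black-handled pin from its holder and pushed the catch down through the hole, which I had found by eye near (0.527, 0.013). The drawer sprang open. The pin is back in its bore and let go, and the job was handed in at about 15.9 s.

**Force:** the highest wrist reading while pressing was about 7 N. A sideways reading of about 4 N showed the pin rubbing the rim of the hole, so I shifted it 1 mm to clear it.

**Last checks:**
- **Drawer:** clearly out in the scene picture taken while the pin was still in the hole, and again in the last one. I judged this by eye and did not measure the travel.
- **Pin:** upright. It met resistance on seating at the same height where I first gripped it. Its top is within about a pixel of where it started.
- **Gripper:** open and well above the pin.
- **Label roll, clip box and bench timer:** these picture areas are unchanged from the start, at noise level (about 1 grey level).

One check was not clean: the area around the pin differs by about 10 grey levels from the first picture. A slight turn or tilt within the bore's clearance, or a change in shadow, could explain it. I did not measure the tilt.

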